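Clear the chip feed box and hold its gate open with the scraper

TASK

Take the scraper out of its stand and use it to wipe all three loose rock chips off the top plate of the feed box into its catch tray; do not touch the chips with the gripper. Then pass the scraper's blade straight down through the slot in the plate until it has pushed the spring gate inside all the way down, and finish still gripping the scraper and holding the gate down. Leave the card box, vial, timer and dish where they are.

Things in the scene. Friction and masses are not known exactly. Their poses are not given: they have to be found in the camera images.
- feed_box: Fixed grey feed box. Origin on the table under the centre of its top plate, z up. Bare-metal plate 80 (x) x 150 mm (y), its upper face 70 mm above the table. Rims 10 mm above the plate line its long sides (clear channel 72 mm, x -36 to +36) and its -y end (inner face y = -71 mm); the +y end (y = +75 mm), away from the robot, is open to the tray. The chips start between y = -41 and +58 mm.
- tray (a point): Centre of the floor (3 mm above the table) of the open catch tray fixed to the feed box beyond the open +y end of its plate; axes as the feed box. Outside 94 mm (x) by 80 mm (y), walls 3 mm thick, 34 mm high.
- slot (a point): Centre of the slot in the top plate, level with the plate's upper face, 15 mm to the +y side of the plate's centre; axes as the feed box. The slot is 62 mm (x) by 8 mm (y), 2 mm more than the blade each way, with a 3 mm bevel round its mouth, through the 8 mm plate. Dragged over it, the blade could catch: the edge wipes the 9 mm thick chips as well 4 mm above the plate.
- gate (a joint): Downward travel of the spring gate, a steel plate under the slot: 0 = up (22 mm below the plate's upper face), 0.014 m = all the way down on its stop (36 mm below). The spring pushes back with about 3 N at first and 8 N at the stop, and lifts the gate when let go. A small steel pointer on the box's +x side moves down with it.
- stand: Fixed grey block stand for the scraper, 86 x 38 mm, 54 mm high, on a 104 x 56 x 4 mm foot; origin at the centre of its underside, z up. A pocket 63 mm (x) by 9 mm (y) in its top holds the blade. It and the card box change places from start to start.
- scraper_grip (a point): Centre of the scraper's black handle: 60 (x) x 20 (y) x 46 mm high, to be gripped from above across its 20 mm, closing along y. At first it stands in the stand, axes as the stand's (x is the handle's length), this point 77 mm above the table; lift it 46 mm or more to free it. The same either way round. 140 g.
- scraper_edge (a point): Middle of the lower edge of the scraper's steel blade, 69 mm straight below the handle's centre; axes as the scraper (x along the edge). The blade is 60 mm (x) by 6 mm (y), reaches 46 mm below the handle, and is bevelled over the last 3 mm.
- scraper: The whole scraper; origin at the middle of its blade's lower edge, z up along the handle.
- chip_0: Loose grey rock chip, about 23 x 19 mm and 9 mm thick, 12 g, lying on the feed box's top plate; origin at the centre of its underside.
- chip_1: Loose grey rock chip, about 21 x 20 mm and 9 mm thick, 12 g, lying on the feed box's top plate; origin at the centre of its underside.
- chip_2: Loose grey rock chip, about 25 x 18 mm and 9 mm thick, 12 g, lying on the feed box's top plate; origin at the centre of its underside.
- card_box: Bystander: white card box 100 x 72 x 28 mm; origin at the centre of its underside.
- vial: Bystander: small screw vial, 23 mm across, 54 mm tall; origin at the centre of its underside.
- timer: Bystander: white bench timer 66 x 62 x 18 mm; origin at the centre of its underside.
- petri: Bystander: flat clear dish 64 mm across, 16 mm high; origin at the centre of its underside.

How it is judged:
On the way:
1. all three chips lie in the catch tray, the scraper still gripped (y of chip_0 in the frame of feed_box between 0.074 and 0.158 m and x of chip_0 in the frame of feed_box between -0.048 and 0.048 m and z of each of chip_0, chip_1, chip_2 in the frame of feed_box below 0.035 m and y of chip_1 in the frame of feed_box between 0.074 and 0.158 m and x of chip_1 in the frame of feed_box between -0.048 and 0.048 m and y of chip_2 in the frame of feed_box between 0.074 and 0.158 m and x of chip_2 in the frame of feed_box between -0.048 and 0.048 m and contact force between the fingers and scraper above 1 N), for 0.2 s.
At the end, for the whole second after the job is handed in: All chips lie in the catch tray; the blade stands in the slot, its edge 28 mm or more below the plate, within 6 mm of the slot's centre and 0.12 rad of square; the gate is down by more than 10 of its 14 mm; the fingers grip the scraper (over 2 N) (y of chip_0 in the frame of feed_box between 0.074 and 0.158 m and x of chip_0 in the frame of feed_box between -0.048 and 0.048 m and z of each of chip_0, chip_1, chip_2 in the frame of feed_box below 0.035 m and y of chip_1 in the frame of feed_box between 0.074 and 0.158 m and x of chip_1 in the frame of feed_box between -0.048 and 0.048 m and y of chip_2 in the frame of feed_box between 0.074 and 0.158 m and x of chip_2 in the frame of feed_box between -0.048 and 0.048 m and value of joint gate above 0.01 m and z of scraper_edge in the frame of slot below -0.028 m and horizontal distance between scraper_edge and slot below 0.006 m and angle between the z axis of scraper and the z axis of feed_box, either way round below 0.12 rad and contact force between the fingers and scraper above 2 N); the arm keeps its last pose, push and grip.
It fails at once if a chip is touched by the gripper (contact force between any of the fingers, the arm and chip_0 above 0.5 N or contact force between any of the fingers, the arm and chip_1 above 0.5 N or contact force between any of the fingers, the arm and chip_2 above 0.5 N).
It fails at once if the card box is moved by more than 20 mm (distance of card_box from where it was at the start of the episode above 0.02 m).
It fails at once if the vial is moved by more than 20 mm (distance of vial from where it was at the start of the episode above 0.02 m).
It fails at once if the timer is moved by more than 20 mm (distance of timer from where it was at the start of the episode above 0.02 m).
It fails at once if the dish is moved by more than 20 mm (distance of petri from where it was at the start of the episode above 0.02 m).
It also fails if it takes over 51 s, if anything falls off the work surface, if the arm or the gripper's body presses on something with over 40 N, if the wrist force passes 120 N, or if a joint passes its speed limit or range.

ROBOT

A 6-joint arm with a two-finger parallel gripper is mounted at the origin on the work surface; the furniture and walls round the work are solid. World frame = base frame: x ahead of the robot, y to its left, z up, the work surface at z = 0. Lengths are in m, angles in rad, forces in N, time in s.
With the tool pointing down it reaches from about 0.35 to 0.725 m from the base axis. Payload 6 kg.
Tool frame: the origin (TCP) lies at the very end of the fingers, on their centre line; the grasp point (between the pads) lies tcp_to_grasp behind it (tcp_to_grasp is the distance from the TCP to the grasp point, in m); z points along the fingers, y is the direction in which the jaws open and shut (so a half turn about z gives the same grasp; the last joint's range is limited). The gripper opens to 85 mm and grips with 20 to 120 N. Pads are 22 mm wide; open, the fingers measure 114 mm over their backs; the gripper's body (76 mm by 85 mm) begins 54 mm behind the grasp point. The pads swing forward as they close: fully open they stand 13 mm farther back than shut.
Start: joints at [-0.79, 0.04, 0.085, 0, -1.615, -0.334], TCP at [0.259, -0.541, 0.231] pointing down, gripper open.
Joint ranges: [-2.56, 2.56], [-1.29, 2.01], [-1.08, 1.49], [-3.29, 1.98], [-2.81, -0.18], [-2.99, 2.99]. Speed limits (rad/s): [2.57, 2.57, 3.01, 3.14, 3.14, 3.14].

INTERFACE

Orientations are given as a 3x3 rotation matrix whose columns are the frame's x, y, z axes.
In Python, from workcell import sense, get_image, camera_params, finish_job, trace, spot_point, tcp_to_grasp gives the robot as it stands. The module is installed in compiled form; this text tells all that it offers.
- The arm moves only by the tool move_arm, never from a script. Its arguments are lists of equal length, an entry for each row: "hand": the opening in per cent of the stroke, from 0 (shut) to 100 (fully open); "slide": the shift along the tool's x, y, z in units of 30 mm (1.0 is 30 mm), a list of three; "spin": the turn about the tool's z in units of 8 degrees (1.0 is 8 degrees). A call has 1 to 20 rows; each row is the pose to reach, as a shift and turn from the pose commanded when the call began, along the tool's axes at that moment; what a row does not reach only later rows make up. A row lasts 1/10 s, in which the tool goes at most 50 mm and 8.59 degrees, less where a joint would pass 70% of its speed; a pose out of reach is approached as far as the arm can. A call with a gripper value outside its range is refused whole. The fingers move at their own pace and stop on an object; "newtons" is the grip in N (left out, the last holds). Time passes only in rows, so rows that repeat a pose let the fingers close. It gives the time, the measured TCP pose, the force and the opening at its end, in the units of the state.
- sense(): the state, without advancing time (a new reading comes with each control period).
- get_image(name): name is "scene" or "top"; returns (picture, depth): 420x560x3 uint8, blue, green, red; 420x560 float32, m along the optical axis (not along the pixel's ray), 0 where there is no reading.
- camera_params(name): a dict with "mtx" (3x3 intrinsics, pixels), "distortion" ([k1, k2, p1, p2, k3] as OpenCV has them; the pictures are not rectified), "R" (3x3) and "t" (3): a world point X has camera coordinates R X + t. Camera axes: x right, y down, z forward; pixel columns grow to the right and rows downward; lengths in m; the calibration is good to about 2 mm. A picture is of the moment at which its call begins. camera_params takes no time and is no camera call.
- finish_job(): hands the job in, once; it reports no verdict.
Trained networks look in the newest picture that a camera, given by its name, has taken for a name from the list of things; names that differ only in an ending like _2 or _b are one class to them, and where a whole thing is asked for, a point or a joint stands for the part that bears it (a point fixed in the world has none). Each returns a list of dicts, best first, with "confidence" (0 to 1); they miss things now and then, are a little off and sometimes report something else, mostly with a low value. They report only what shows in the picture. A call takes as long as a camera call.
- trace(camera, label): "region" (420x560 bool, what is visible of it).
- spot_point(camera, label): "position" ([x, y, z] in m, in the coordinates of the camera as it stood for that picture, good to about 4 mm: a listed point, or the origin of a listed thing).
The state is a dict: "clock": time; "joint_positions": joint angles; "joint_velocities": joint speeds; "tau": joint torques, N m; "ee_pos": TCP position; "tool_rot": TCP orientation; "force": force on the tool from outside, world axes, zero at the start; "wrist_torque": the same for the moment, N m; "gripper_width": finger opening in m.
Only numpy, scipy, OpenCV 4.12 (cv2) and the standard library are available. Lean on these libraries where they do the work, as an engineer would, in place of code of your own. Each camera call takes 0.05 s, during which the arm holds its last target. There are 200 camera calls.

## Working session

There is one attempt and no reset: what is moved stays moved. The work goes in short steps, Python scripts to look and compute and a tool call to move; the robot and the scene stay as the last step left them, time stands still between calls to the robot, and variables do not carry over. Pictures are saved under pics/ and viewed, about 8 in all and at most 12, crops included, and the job is handed in when it is done.

Besides the shell and the picture viewer there is one more tool, called after "Request:" as name(argument=value, ...) on one line, values as JSON. move_arm: Moves the arm, as the interface text tells. Its arguments: {"type":"object","properties":{"hand":{"type":"array","items":{"type":"number"}},"slide":{"type":"array","items":{"type":"array","items":{"type":"number"}}},"spin":{"type":"array","items":{"type":"number"}},"newtons":{"type":"number"}},"required":["hand","slide","spin"]}

```bash
mkdir -p pics
cat > h.py <<'E'
import numpy as np, cv2
from workcell import *
def cam2w(n,p):
    c=camera_params(n); return np.array(c["R"]).T@(np.array(p)-np.array(c["t"]).ravel())
def cloud(n,depth):
    c=camera_params(n); h,w=depth.shape
    uv=np.stack(np.meshgrid(np.arange(w),np.arange(h)),-1).reshape(-1,1,2).astype(float)
    xy=cv2.undistortPoints(uv,np.array(c["mtx"]),np.array(c["distortion"])).reshape(h,w,2)
    P=np.dstack([xy*depth[...,None],depth])
    W=(P-np.array(c["t"]).ravel())@np.array(c["R"])
    W[depth==0]=np.nan
    return W
def w2px(n,X):
    c=camera_params(n)
    return cv2.projectPoints(np.array(X,float).reshape(-1,1,3),cv2.Rodrigues(np.array(c["R"]))[0],np.array(c["t"],float),np.array(c["mtx"]),np.array(c["distortion"]))[0].reshape(-1,2)
E
python3 - <<'E'
from h import *
np.set_printoptions(precision=4,suppress=True)
s=sense();print(s["ee_pos"],s["tool_rot"],s["force"],s["gripper_width"],tcp_to_grasp)
for n in("top","scene"):
    im,d=get_image(n);cv2.imwrite(f"pics/{n}0.png",im);np.save(n+"0.npy",d)
    W=cloud(n,d)
    for l in["feed_box","tray","slot","stand","scraper_grip","scraper_edge","chip_0","card_box","vial","timer","petri"]:
        for r in spot_point(n,l)[:3]:
            print(n,l,round(r["confidence"],2),cam2w(n,r["position"]))
E
```

```text
[ 0.2592 -0.5408  0.2303] [[-0.9018 -0.4321 -0.0009]
 [-0.4321  0.9018  0.0015]
 [ 0.0001  0.0018 -1.    ]] [ 0.3765 -0.6751 -0.3345] 0.08541661647279834 0.0187
top feed_box 0.97 [ 0.494  -0.2539  0.    ]
top feed_box 0.6 [ 0.6757 -0.4137  0.0009]
top tray 0.64 [ 0.6171 -0.2511  0.0076]
top slot 0.98 [ 0.5105 -0.2556  0.0716]
top stand 0.82 [ 0.4814 -0.4229  0.0019]
top scraper_grip 0.82 [ 0.4808 -0.4247  0.0749]
top chip_0 0.71 [ 0.4922 -0.0719 -0.0014]
top chip_0 0.63 [ 0.5002 -0.251   0.0704]
top chip_0 0.41 [ 0.4727 -0.2316  0.0688]
top card_box 0.56 [ 0.4903 -0.0722 -0.0029]
top card_box 0.5 [ 0.6896 -0.0859 -0.0021]
top vial 0.53 [ 0.6866 -0.0844 -0.0015]
top timer 0.66 [ 0.6745 -0.4115  0.0035]
top petri 0.98 [ 0.748  -0.1668  0.002 ]
scene feed_box 0.88 [ 0.4929 -0.2543  0.0023]
scene tray 0.91 [ 0.611  -0.2546  0.0051]
scene slot 0.73 [ 0.5101 -0.2586  0.0682]
scene stand 0.96 [ 0.4798 -0.4224  0.0019]
scene stand 0.38 [ 0.6736 -0.4165  0.0006]
scene scraper_grip 0.62 [ 0.4765 -0.4258  0.078 ]
scene chip_0 0.51 [ 0.496  -0.2554  0.0681]
scene chip_0 0.31 [ 0.6741 -0.4166 -0.0019]
scene card_box 0.82 [ 0.4954 -0.0717 -0.0004]
scene vial 0.55 [ 0.692  -0.0864 -0.0018]
scene vial 0.26 [ 0.4793 -0.4225 -0.0001]
scene timer 0.81 [ 0.6733 -0.4169 -0.0014]
scene petri 0.66 [ 0.7437 -0.1687  0.0012]
```

View pics/top0.png

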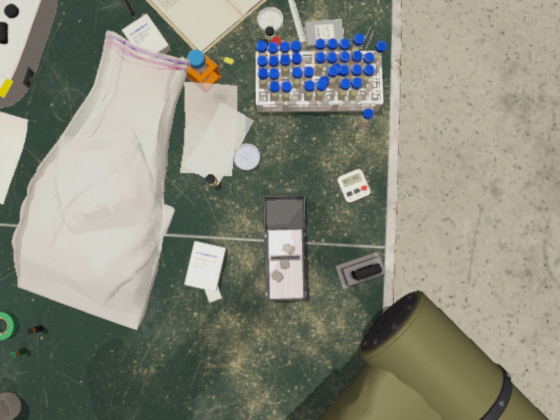

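View pics/scene0.png

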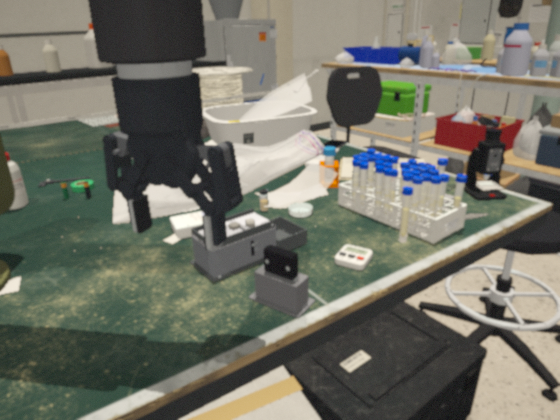

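The top view has the feed box at about px (285,250), with its long axis up the image (world +x) and the tray at the top. The scraper is in its stand at (362,270), the card box at (205,265) and the timer at (353,186). Next I'll fit the poses from depth.

```bash
cat > fit.py <<'E'
from h import *
np.set_printoptions(precision=4,suppress=True)
im,_=get_image("top");W=cloud("top",np.load("top0.npy"))
def rect(c,r,z0,z1,name):
    m=(np.hypot(W[...,0]-c[0],W[...,1]-c[1])<r)&(W[...,2]>z0)&(W[...,2]<z1)
    P=W[m][:,:2]; b=cv2.minAreaRect((P*1000).astype(np.float32)); print(name,len(P),b,"z",np.percentile(W[m][:,2],[5,50,95]))
    return P
rect((.48,-.424),.06,.085,.12,"handle")
rect((.48,-.424),.06,.046,.06,"standtop")
rect((.48,-.424),.07,.040,.12,"stand all")
rect((.494,-.254),.11,.060,.09,"box top")
rect((.53,-.254),.16,.025,.09,"box+tray")
rect((.675,-.413),.06,.01,.03,"timer")
rect((.69,-.086),.03,.02,.06,"vial")
rect((.49,-.072),.08,.015,.04,"card")
m=trace("top","feed_box")
P=W[m[0]["region"]];print(m[0]["confidence"])
big=cv2.resize(im[180:310,230:400],None,fx=4.5,fy=4.5,interpolation=cv2.INTER_CUBIC);cv2.imwrite("pics/crop0.png",big)
for x in trace("top","chip_0")[:6]:
    r=x["region"];ys,xs=np.nonzero(r);print("chip",x["confidence"],r.sum(),xs.mean(),ys.mean(),np.nanmean(W[r],0))
E
python3 fit.py
```

```text
handle 276 ((478.91925048828125, -424.6239013671875), (20.17730712890625, 58.55854797363281), 18.173173904418945) z [0.0914 0.0989 0.1022]
standtop 368 ((478.81207275390625, -424.9615478515625), (38.471031188964844, 85.21174621582031), 17.831106185913086) z [0.0497 0.0536 0.0565]
stand all 689 ((478.82940673828125, -424.9548034667969), (38.493003845214844, 85.18667602539062), 17.787742614746094) z [0.0504 0.056  0.1012]
box top 2544 ((495.3456115722656, -252.9498291015625), (150.4204559326172, 81.28524017333984), 0.35519886016845703) z [0.0671 0.0705 0.0805]
box+tray 3175 ((508.3035888671875, -239.0745849609375), (272.04241943359375, 258.8748474121094), 34.86504364013672) z [0.0297 0.0698 0.0803]
timer 735 ((674.9044189453125, -414.3783264160156), (66.11205291748047, 62.50664520263672), 20.62026023864746) z [0.0119 0.0151 0.0193]
vial 189 ((702.2420043945312, -86.45045471191406), (42.16921615600586, 39.02464294433594), 44.56221008300781) z [0.0207 0.0365 0.0554]
card 1430 ((494.37359619140625, -70.91092681884766), (73.46342468261719, 98.9011459350586), 76.97599029541016) z [0.0241 0.0274 0.0306]
0.64
chip 0.6 81 276.81481481481484 275.679012345679 [ 0.4728 -0.2344  0.0786]
chip 0.56 56 284.4107142857143 264.14285714285717 [ 0.497  -0.2508  0.0792]
chip 0.46 330 366.4757575757576 271.4939393939394 [ 0.4793 -0.4234  0.0931]
chip 0.45 75 288.1333333333333 248.84 [ 0.5294 -0.2593  0.0788]
```

View pics/crop0.png

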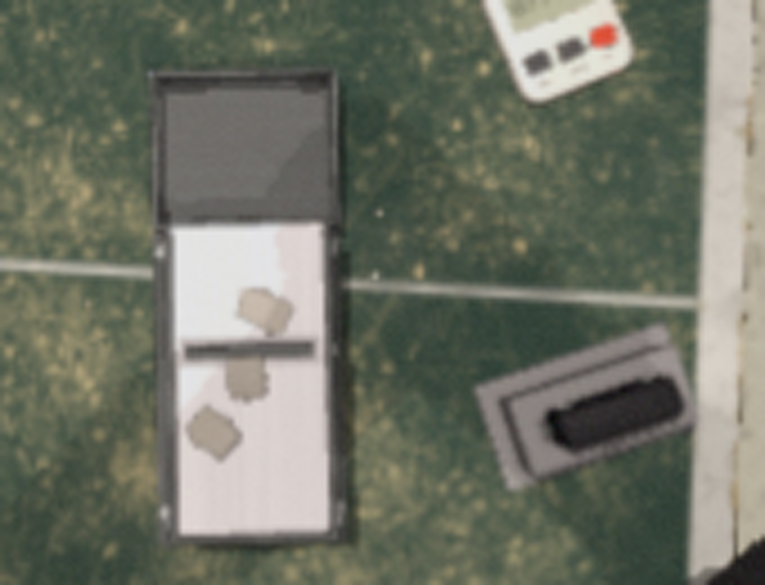

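Request:
move_arm(hand=[100,100,100,100,100,100,100,100,100,100,100,100,100], slide=[[-8.27,0.32,0],[-8.27,0.32,0],[-8.27,0.32,0],[-8.27,0.32,0],[-8.27,0.32,0],[-8.27,0.32,0],[-8.27,0.32,0],[-8.27,0.32,3.0],[-8.27,0.32,3.0],[-8.27,0.32,3.0],[-8.27,0.32,3.0],[-8.27,0.32,3.0],[-8.27,0.32,3.0]], spin=[-1,-2,-3,-4,-5,-6,-7,-8,-9,-10,-10.28,-10.28,-10.28], newtons=60)

```text
clock: 2.65
ee_pos: [0.479, -0.4253, 0.1415]
tool_rot: [[0.305, -0.952, 0.0], [-0.952, -0.305, -0.0], [0.0, -0.0, -1.0]]
force: [0.1, -0.3, 0.3]
gripper_width: 0.0858
```

Request:
move_arm(hand=[100,100,100,100,100,100,0,0,0,0,0,0,0,0,0,0], slide=[[0,0,1],[0,0,2],[0,0,2.5],[0,0,2.7],[0,0,2.7],[0,0,2.7],[0,0,2.7],[0,0,2.7],[0,0,2.7],[0,0,2.7],[0,0,2.7],[0,0,2.7],[0,0,2.7],[0,0,2.7],[0,0,2.7],[0,0,2.7]], spin=[0,0,0,0,0,0,0,0,0,0,0,0,0,0,0,0], newtons=60)

```text
clock: 4.25
ee_pos: [0.479, -0.4253, 0.0605]
tool_rot: [[0.306, -0.952, 0.0], [-0.952, -0.306, -0.0], [0.0, -0.0, -1.0]]
force: [0.9, -0.1, 4.1]
gripper_width: 0.0192
```

Request:
move_arm(hand=[0,0,0,0,0,0,0,0,0,0,0,0,0,0,0,0], slide=[[0,0,-0.5],[0,0,-1.3],[0,0,-2.3],[0,0,-3.3],[0,0,-3.3],[-1,-0.09,-3.3],[-2,-0.18,-3.3],[-3,-0.27,-3.3],[-4,-0.36,-3.3],[-5,-0.44,-3.3],[-5.5,-0.49,-3.3],[-5.85,-0.52,-3.3],[-5.85,-0.52,-3.3],[-5.85,-0.52,-3.3],[-5.85,-0.52,-3.3],[-5.85,-0.52,-3.3]], spin=[0,0,0,0,0,0.5,1,1.5,2,2.18,2.18,2.18,2.18,2.18,2.18,2.18])

```text
clock: 5.85
ee_pos: [0.4399, -0.254, 0.159]
tool_rot: [[0.006, -1.0, -0.001], [-1.0, -0.006, 0.0], [-0.0, 0.001, -1.0]]
force: [1.3, 0.0, -1.4]
gripper_width: 0.0194
```

```bash
cat > look.py <<'E'
from h import *
import sys
np.set_printoptions(precision=4,suppress=True)
s=sense();print(s["ee_pos"],s["tool_rot"][:2],s["force"],s["gripper_width"],s["clock"])
t=sys.argv[1]
for n in("scene","top"):
    im,d=get_image(n);cv2.imwrite(f"pics/{n}{t}.png",im);np.save(f"{n}{t}.npy",d)
    for l in["scraper_grip","scraper_edge","slot"]:
        for r in spot_point(n,l)[:2]: print(n,l,round(r["confidence"],2),cam2w(n,r["position"]))
    if n=="scene": cv2.imwrite(f"pics/crop{t}.png",cv2.resize(im[130:290,150:350],None,fx=3.7,fy=3.7,interpolation=cv2.INTER_CUBIC))
E
python3 look.py 1
```

```text
[ 0.4399 -0.254   0.159 ] [[ 0.0061 -1.     -0.0008]
 [-1.     -0.0061  0.0001]] [ 1.3221  0.0336 -1.3869] 0.019361496027239456 5.85
scene scraper_grip 0.73 [ 0.4393 -0.2537  0.1761]
scene scraper_grip 0.34 [ 0.5061 -0.2567  0.0698]
scene scraper_edge 0.91 [ 0.4393 -0.2537  0.1078]
scene scraper_edge 0.36 [ 0.4394 -0.2541  0.1789]
scene slot 0.87 [ 0.5092 -0.2585  0.0696]
top scraper_grip 0.23 [ 0.481  -0.424   0.0004]
top slot 0.57 [ 0.508  -0.2525  0.0699]
```

View pics/crop1.png

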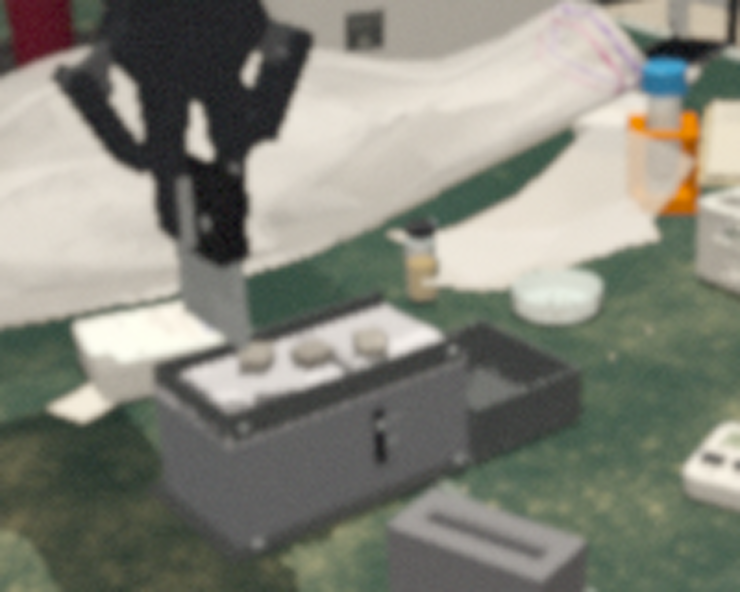

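The scraper hangs upright and its edge is about 52 mm below the TCP. The chips are ahead of the blade, which is at crop px (215,300). I'll lower it to about 3 mm above the plate and wipe.

Request:
move_arm(hand=[0,0,0,0,0,0,0,0,0,0,0,0,0,0,0,0,0,0,0,0], slide=[[0,0,0.4],[0,0,0.8],[0,0,1.0],[0,0,1.13],[0,0,1.13],[0,-0.3,1.13],[0,-0.6,1.13],[0,-0.9,1.13],[0,-1.2,1.13],[0,-1.5,1.13],[0,-1.8,1.13],[0,-2.1,1.13],[0,-2.4,1.13],[0,-2.6,1.13],[0,-2.8,1.13],[0,-3.0,1.13],[0,-3.2,1.13],[0,-3.4,1.13],[0,-3.4,1.13],[0,-3.4,1.13]], spin=[0,0,0,0,0,0,0,0,0,0,0,0,0,0,0,0,0,0,0,0])

```text
clock: 8.25
ee_pos: [0.5419, -0.2527, 0.1253]
tool_rot: [[0.007, -1.0, -0.0], [-1.0, -0.007, 0.0], [-0.0, 0.0, -1.0]]
force: [-0.5, 0.2, -0.8]
gripper_width: 0.0191
```

```bash
python3 look.py 2
```

```text
[ 0.5419 -0.2527  0.1253] [[ 0.0069 -1.     -0.0002]
 [-1.     -0.0069  0.0001]] [-0.5125  0.1533 -0.7982] 0.019149424198361662 8.25
scene scraper_grip 0.63 [ 0.5405 -0.2523  0.1454]
scene scraper_edge 0.7 [ 0.5396 -0.2496  0.0707]
scene slot 0.87 [ 0.5101 -0.2559  0.0695]
```

View pics/crop2.png

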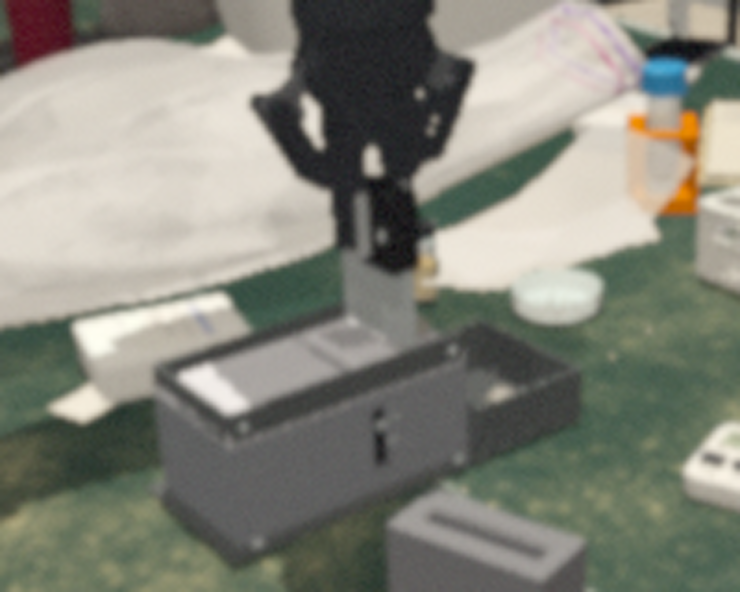

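Wiping works: the plate behind the blade is clear and one chip is already in the tray, at crop px (498,393). I'll carry on past the plate end, then raise the scraper clear and back off to check.

Request:
move_arm(hand=[0,0,0,0,0,0,0,0,0,0,0,0,0,0,0,0,0,0,0,0], slide=[[0,-0.2,0],[0,-0.4,0],[0,-0.6,0],[0,-0.8,0],[0,-1.0,0],[0,-1.2,0],[0,-1.4,0],[0,-1.5,0],[0,-1.5,0],[0,-1.5,0],[0,-1.5,-1.2],[0,-1.5,-1.5],[0,-0.2,-1.5],[0,1.05,-1.5],[0,2.3,-1.5],[0,3.6,-1.5],[0,4.5,-1.5],[0,4.5,-1.5],[0,4.5,-1.5],[0,4.5,-1.5]], spin=[0,0,0,0,0,0,0,0,0,0,0,0,0,0,0,0,0,0,0,0])

```text
clock: 10.65
ee_pos: [0.4074, -0.2536, 0.1705]
tool_rot: [[0.007, -1.0, 0.001], [-1.0, -0.007, 0.0], [-0.0, -0.001, -1.0]]
force: [0.1, 0.3, -1.3]
gripper_width: 0.0192
```

```bash
cat > look3.py <<'E'
from h import *
np.set_printoptions(precision=4,suppress=True)
s=sense();print(s["ee_pos"],s["tool_rot"][:2],s["force"],s["gripper_width"],s["clock"])
ims=[]
for n,(y,x) in(("scene",(150,190)),("top",(180,220))):
    im,d=get_image(n);np.save(f"{n}3.npy",d)
    ims.append(cv2.resize(im[y:y+130,x:x+130],None,fx=3,fy=3,interpolation=cv2.INTER_CUBIC))
    for l in["scraper_grip","scraper_edge","slot","feed_box","tray"]:
        for r in spot_point(n,l)[:1]: print(n,l,round(r["confidence"],2),cam2w(n,r["position"]))
    W=cloud(n,d)
    for x in trace(n,"chip_0")[:5]:
        r=x["region"];ys,xs=np.nonzero(r);print(n,"chip",x["confidence"],r.sum(),xs.mean(),ys.mean(),np.nanmean(W[r],0))
    # slot pixels: below-plate dark readings inside slot area; plus box-top extents
    m=(W[...,2]>.066)&(W[...,2]<.085)&(W[...,0]>.40)&(W[...,0]<.59)&(W[...,1]>-.31)&(W[...,1]<-.2)
    print(n,"top rect",cv2.minAreaRect((W[m][:,:2]*1000).astype(np.float32)))
    m=(W[...,2]>.02)&(W[...,2]<.064)&(abs(W[...,0]-.51)<.02)&(abs(W[...,1]+.254)<.034)
    if m.sum()>4: print(n,"slot",m.sum(),cv2.minAreaRect((W[m][:,:2]*1000).astype(np.float32)),W[m].mean(0))
cv2.imwrite("pics/c3.png",np.hstack(ims))
E
python3 look3.py
```

```text
[ 0.4074 -0.2536  0.1705] [[ 0.007  -1.      0.0005]
 [-1.     -0.007   0.0001]] [ 0.1006  0.2568 -1.344 ] 0.019170231989122356 10.65
scene scraper_grip 0.92 [ 0.4072 -0.2567  0.1899]
scene scraper_edge 0.55 [ 0.4052 -0.252   0.1191]
scene slot 0.64 [ 0.5075 -0.2571  0.0708]
scene feed_box 0.65 [ 0.4951 -0.2524  0.0011]
scene tray 0.68 [ 0.6111 -0.2542  0.0044]
scene top rect ((494.31451416015625, -253.98568725585938), (151.45950317382812, 83.95775604248047), 0.5641778111457825)
scene slot 7 ((514.2029418945312, -241.3953094482422), (1.5873093605041504, 34.179771423339844), 2.4535181522369385) [ 0.5144 -0.2449  0.0634]
top scraper_edge 0.38 [ 0.6751 -0.4097  0.0035]
top slot 0.78 [ 0.5095 -0.2564  0.0709]
top feed_box 0.76 [ 0.4935 -0.2502 -0.003 ]
top tray 0.77 [ 0.6148 -0.2543  0.0059]
top chip 0.51 82 289.5975609756098 208.5 [ 0.6231 -0.2647  0.0112]
top chip 0.5 34 266.5882352941176 209.0 [ 0.6215 -0.2119  0.0219]
top chip 0.41 49 275.9387755102041 211.30612244897958 [ 0.6169 -0.233   0.0121]
top top rect ((495.5394592285156, -252.88909912109375), (150.23507690429688, 81.19210815429688), 0.35811758041381836)
top slot 108 ((508.70928955078125, -252.58047485351562), (12.876343727111816, 61.928504943847656), 4.968216419219971) [ 0.5105 -0.2543  0.048 ]
```

View pics/c3.png

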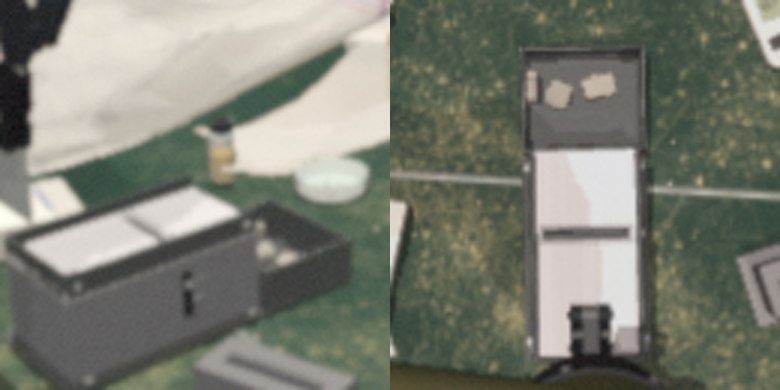

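All three chips lie in the tray, with one leaning on the left wall, and the plate is clear. Next I'll refine the slot centre from the dark slot pixels in the top view.

```bash
cat > slot.py <<'E'
from h import *
np.set_printoptions(precision=4,suppress=True)
for n,z in(("top",.070),("scene",.07)):
    im,_=get_image(n);g=cv2.cvtColor(im,cv2.COLOR_BGR2GRAY).astype(np.float32)
    # rectify plate plane z=.07 to a 0.5mm grid: rows world x, cols world y
    xs=np.arange(.40,.60,.0005);ys=np.arange(-.31,-.20,.0005)
    X,Y=np.meshgrid(xs,ys,indexing="ij")
    p=w2px(n,np.dstack([X,Y,np.full_like(X,z)])).astype(np.float32).reshape(X.shape+(2,))
    o=cv2.remap(g,p[...,0],p[...,1],cv2.INTER_CUBIC)
    # slot x profile, weighted darkness
    a=(xs>.490)&(xs<.530);b=(ys>-.275)&(ys<-.235)
    pr=o[a][:,b].mean(1);w=np.clip(np.median(pr)-8-pr,0,None);print(n,"slot x",(w*xs[a]).sum()/w.sum(), "depth",w.max())
    for lo,hi in((-.28,-.262),(-.246,-.228)):
        c=(ys>lo)&(ys<hi);pr=o[a][:,c].mean(1);w=np.clip(np.median(pr)-8-pr,0,None);print("   part",(lo+hi)/2,(w*xs[a]).sum()/w.sum())
    sx=(abs(xs-.5103)<.003);d=o[sx].mean(0);ref=o[(abs(xs-.535)<.005)].mean(0)
    gx=np.gradient(cv2.GaussianBlur(d.reshape(1,-1),(0,0),2).ravel())
    L=ys<-.254
    for nm,prof in(("slotrow",d),("plate",ref)):
        print(nm,[int(v) for v in prof[::8]])
    t=(d.min()+np.median(ref[b]))/2
    bb=np.nonzero((d<t)&(abs(ys+.254)<.045))[0]
    t2=(np.median(ref[b])+np.percentile(ref,5))/2;pp=np.nonzero(ref>t2)[0]
    print("plate bright y range",ys[pp[abs(ys[pp]+.254)<.045]][[0,-1]])
    cv2.imwrite(f"pics/rect_{n}.png",cv2.resize(np.clip(o[::-1,::-1][60:340],0,255).astype(np.uint8),None,fx=2,fy=2))
E
python3 slot.py; python3 -c "
import cv2,numpy as np
cv2.imwrite('pics/rect.png',np.hstack([cv2.imread('pics/rect_top.png'),cv2.imread('pics/rect_scene.png')]))"
```

```text
top slot x 0.5112435250208796 depth 111.69609
   part -0.271 0.5112765726968843
   part -0.237 0.5112396485612105
slotrow [81, 101, 113, 61, 92, 111, 206, 129, 109, 108, 109, 110, 109, 106, 106, 103, 104, 99, 96, 97, 99, 96, 113, 161, 94, 89, 75, 83]
plate [93, 96, 88, 57, 70, 107, 224, 223, 224, 223, 224, 224, 224, 224, 217, 209, 207, 208, 208, 209, 209, 210, 211, 205, 100, 91, 80, 83]
plate bright y range [-0.2885 -0.2165]
scene slot x 0.5084908197637379 depth 53.666763
   part -0.271 0.5077022720719696
   part -0.237 0.5086959351811446
slotrow [96, 103, 99, 81, 66, 62, 62, 66, 88, 132, 164, 173, 169, 165, 162, 162, 162, 163, 164, 167, 172, 181, 185, 178, 148, 105, 72, 65]
plate [96, 103, 101, 83, 67, 64, 63, 65, 95, 158, 208, 230, 237, 237, 231, 222, 217, 216, 216, 216, 217, 217, 214, 199, 166, 113, 76, 66]
plate bright y range [-0.275  -0.2125]
```

View pics/rect.png

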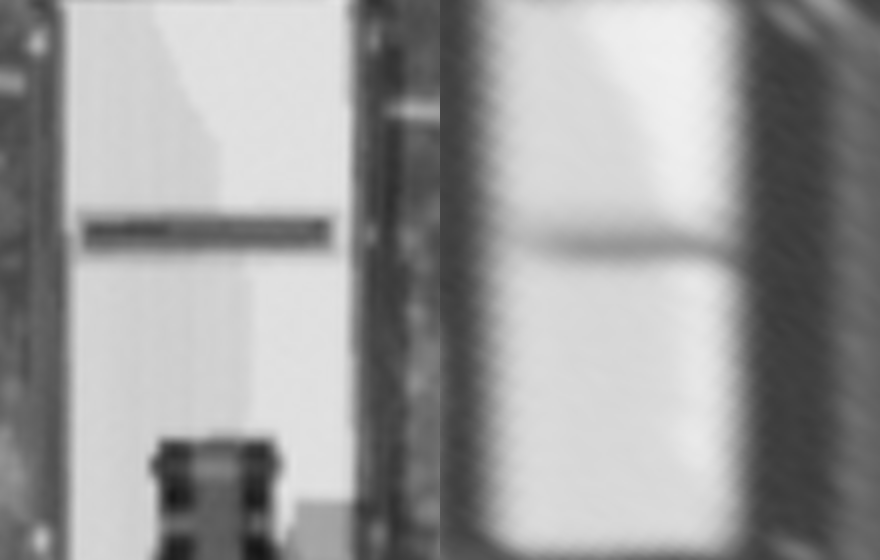

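Request:
move_arm(hand=[0,0,0,0,0,0,0,0,0,0], slide=[[0,-0.8,0],[0,-1.8,0],[0,-2.8,0],[0,-3.44,0],[0,-3.44,0.6],[0,-3.44,1.2],[0,-3.44,1.3],[0,-3.44,1.3],[0,-3.44,1.3],[0,-3.44,1.3]], spin=[0,0,0,0,0,0,0,0,0,0])

```text
clock: 12.45
ee_pos: [0.5106, -0.2531, 0.1328]
tool_rot: [[0.007, -1.0, 0.002], [-1.0, -0.007, -0.001], [0.001, -0.002, -1.0]]
force: [0.1, 0.3, -0.4]
gripper_width: 0.0199
```

```bash
cat > look4.py <<'E'
from h import *
import sys
np.set_printoptions(precision=4,suppress=True)
s=sense();print(s["ee_pos"],s["force"],s["gripper_width"],s["clock"])
im,d=get_image("scene")
for l in["scraper_grip","scraper_edge","slot"]:
    for r in spot_point("scene",l)[:1]: print(l,round(r["confidence"],2),cam2w("scene",r["position"]))
cv2.imwrite(f"pics/d{sys.argv[1]}.png",cv2.resize(im[170:275,185:320],None,fx=5.5,fy=5.5,interpolation=cv2.INTER_CUBIC))
E
python3 look4.py 1
```

```text
[ 0.5106 -0.2531  0.1328] [ 0.0772  0.2546 -0.4401] 0.01986463760543081 12.45
scraper_grip 0.72 [ 0.6717 -0.4157 -0.002 ]
scraper_edge 0.95 [ 0.5101 -0.2504  0.081 ]
slot 0.86 [ 0.5095 -0.2535  0.0688]
```

View pics/d1.png

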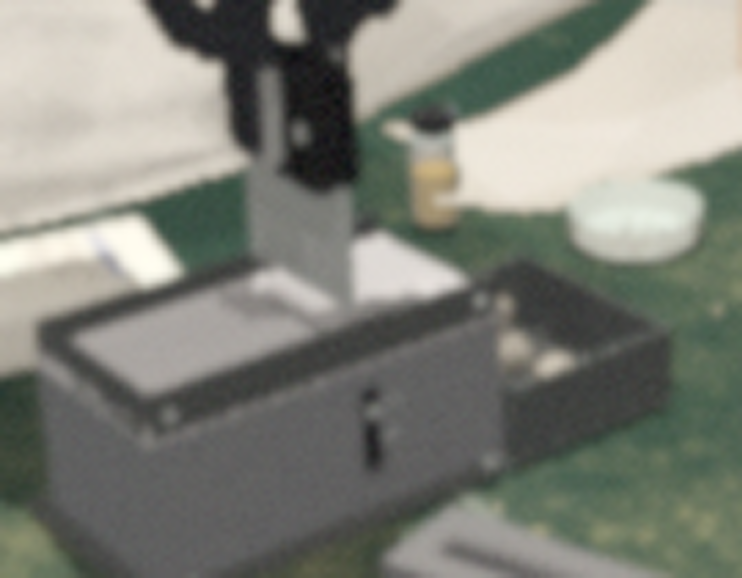

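The blade is over the slot, with its edge near px (340,310). I'll descend gently and watch the force.

Request:
move_arm(hand=[0,0,0,0,0,0,0,0], slide=[[0,0,0.15],[0,0,0.3],[0,0,0.4],[0,0,0.5],[0,0,0.6],[0,0,0.7],[0,0,0.7],[0,0,0.7]], spin=[0,0,0,0,0,0,0,0])

```text
clock: 13.45
ee_pos: [0.5101, -0.2529, 0.1104]
tool_rot: [[0.007, -1.0, -0.0], [-1.0, -0.007, 0.0], [-0.0, 0.0, -1.0]]
force: [0.1, 0.1, -1.2]
gripper_width: 0.0197
```

Request:
move_arm(hand=[0,0,0,0,0,0,0,0,0,0], slide=[[0,0,0.1],[0,0,0.2],[0,0,0.3],[0,0,0.4],[0,0,0.5],[0,0,0.6],[0,0,0.7],[0,0,0.75],[0,0,0.75],[0,0,0.75]], spin=[0,0,0,0,0,0,0,0,0,0])

```text
clock: 14.45
ee_pos: [0.5102, -0.253, 0.0885]
tool_rot: [[0.007, -1.0, 0.0], [-1.0, -0.007, -0.0], [0.0, -0.0, -1.0]]
force: [-3.3, 1.9, 5.9]
gripper_width: 0.0192
```

```bash
python3 look4.py 2
```

```text
[ 0.5102 -0.253   0.0885] [-3.3276  1.9451  5.8799] 0.019209175733723695 14.45
scraper_grip 0.62 [ 0.5099 -0.25    0.1039]
scraper_edge 0.78 [ 0.5076 -0.2506  0.0332]
```

View pics/d2.png

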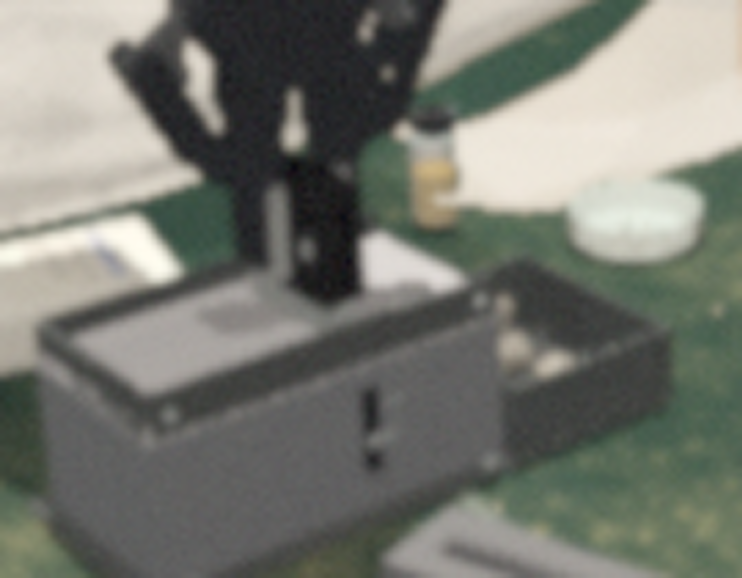

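The blade is in the slot, and the pointer has moved down from px (375,408) to (378,437). I'll press on a little to feel the stop.

Request:
move_arm(hand=[0,0,0,0,0,0], slide=[[0,0,0.04],[0,0,0.08],[0,0,0.1],[0,0,0.1],[0,0,0.1],[0,0,0.1]], spin=[0,0,0,0,0,0])

```text
clock: 15.25
ee_pos: [0.5102, -0.253, 0.0862]
tool_rot: [[0.007, -1.0, 0.001], [-1.0, -0.007, -0.001], [0.001, -0.001, -1.0]]
force: [-3.6, 2.2, 7.9]
gripper_width: 0.0194
```

Request:
move_arm(hand=[0,0,0,0,0,0], slide=[[0,0,0.03],[0,0,0.06],[0,0,0.06],[0,0,0.06],[0,0,0.06],[0,0,0.06]], spin=[0,0,0,0,0,0])

```text
clock: 15.85
ee_pos: [0.5104, -0.2531, 0.086]
tool_rot: [[0.008, -1.0, 0.001], [-1.0, -0.008, -0.001], [0.001, -0.001, -1.0]]
force: [-7.2, 5.3, 15.6]
gripper_width: 0.0194
```

The force jumped from 8 to 16 N with almost no travel, so the gate is on its stop. One last check, then I'll hand in.

```bash
python3 look4.py 3
python3 - <<'E'
from h import *
im,d=get_image("top");W=cloud("top",d)
for x in trace("top","chip_0")[:4]:
    r=x["region"];print("chip",round(x["confidence"],2),r.sum(),np.nanmean(W[r],0).round(4))
for l in["card_box","vial","timer","petri"]:
    for r in spot_point("top",l)[:1]: print(l,cam2w("top",r["position"]).round(4))
E
```

```text
[ 0.5104 -0.2531  0.086 ] [-7.2129  5.2733 15.6297] 0.019417219595363334 15.85
scraper_grip 0.91 [ 0.5066 -0.2541  0.1032]
chip 0.52 40 [ 0.6216 -0.2117  0.0214]
chip 0.43 72 [ 0.623  -0.2646  0.0111]
chip 0.39 72 [ 0.6171 -0.2329  0.011 ]
card_box [ 4.809e-01 -4.224e-01 -2.000e-04]
vial [ 6.907e-01 -8.750e-02 -3.000e-04]
timer [ 0.6734 -0.4129  0.0031]
petri [ 0.7462 -0.1659 -0.0025]
```

View pics/d3.png

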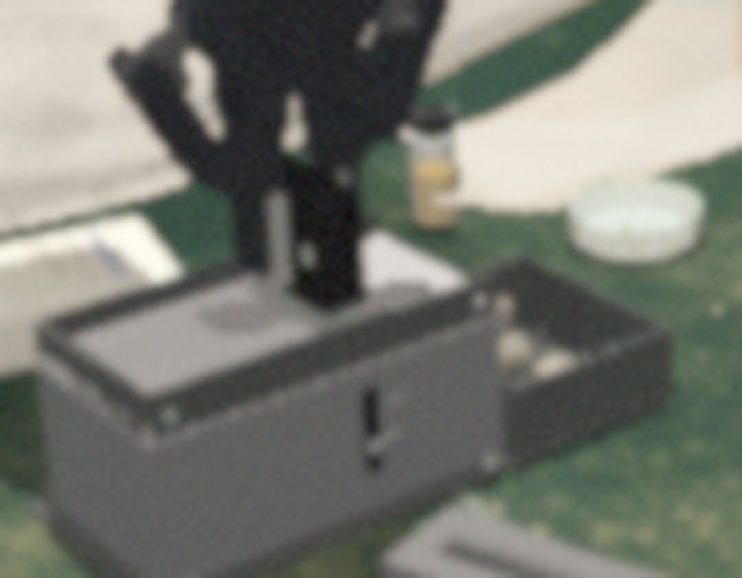

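The pointer is at its lowest, about px (380,445). The blade is seated, the chips are in the tray, and the vial, dish and card box have not shifted in view.

```bash
python3 -c "from workcell import *;print(finish_job())"
```

```text
the job is handed in; nothing more can be done
None
```

I took the scraper from its stand and wiped all three chips into the tray in one pass, with the edge about 3 mm above the plate. I then lowered the blade through the slot onto the gate and handed the job in at about 16 s, still gripping and pressing down.

**Last checks:**
- **Gate:** the force rose from 8 to 16 N with only 0.2 mm more travel, so the gate is on its stop. The pointer is at its lowest, and the blade edge is about 36 mm below the plate, worked out from the arm pose.
- **Grip:** the grip was set to 60 N, and the fingers read 19.4 mm across the 20 mm handle.
- **Chips:** all three are in the tray. One stands against the left wall, about 41 mm off centre, which is inside the 48 mm limit.
- **Bystanders:** the vial, timer and dish measure where they started, to within a few mm.

**One check disagreed:** the network's last card box report was actually the stand's position. I judged the card box unmoved only from the picture, where it looks the same as before.

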